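# Watch the yard hoist on the monitor and hold its run lever at slow

### The arm

A 6-joint arm with a two-finger parallel gripper is mounted at the origin on the work surface. World frame = base frame: x ahead of the robot, y to its left, z up, the work surface at z = 0. Lengths are in mm, angles in rad, forces in N, time in s.
With the tool pointing down it reaches from about 300 to 875 mm from the base axis. Payload 6.4 kg.
Tool frame: the origin (TCP) lies where the fingers leave the gripper's body, on its centre line; the fingertips stand 73 mm ahead of it and the grasp point (between the pads) lies 54 mm ahead of it (manip.hold_point_z is the distance from the TCP to the grasp point, in mm); z points along the fingers, y is the direction in which the jaws open and shut (so a half turn about z gives the same grasp; the last joint's range is limited). The gripper opens to 85 mm and grips with 20 to 120 N. Pads are 22 mm wide; open, the fingers measure 114 mm over their backs; the gripper's body (76 mm by 85 mm) begins 54 mm behind the grasp point. The pads swing forward as they close: fully open they stand 13 mm farther back than shut.
Start: joints at [-1.516, 0.181, 1.607, -0, 1.354, -0.206], TCP at [148.281, -555.567, 303.888] pointing down, gripper open.
Joint ranges: [-2.99, 2.99], [-0.89, 2.07], [0.3, 2.58], [-1.14, 4.28], [0, 2.63], [-3.12, 3.12]. Speed limits (rad/s): [2.57, 2.57, 3.01, 3.14, 3.14, 3.14].

### API

Orientations are given as a rotation vector (axis times angle).
In Python, from workcell import manip gives the robot as it stands. The module is installed in compiled form; this text tells all that it offers.
- The arm moves only by the shell command python3 -m inch 'ROWS' [FORCE]. ROWS is JSON, a list of rows, each an object of numbers: "jaw": the closure, from 0 (fully open) to 1 (shut); "tx", "ty", "tz": the shift along the world's x, y, z normalised to -1 to 1, where 1 is 200 mm; "roll": the turn about the world's z normalised to -1 to 1, where 1 is pi/4 rad. In form: [{"jaw": .., "tx": .., "ty": .., "tz": .., "roll": ..}, ...]. A call has exactly 8 rows; each row is the pose to reach, as a shift and turn from the pose measured when the call began; what a row does not reach only later rows make up. A row lasts 1/10 s, in which the tool goes at most 50 mm and 8.59 degrees, less where a joint would pass 70% of its speed; a pose out of reach is approached as far as the arm can. A call with a number of a shift or a turn outside -1 to 1 is refused whole. A call with a gripper value outside its range is refused whole. The fingers move at their own pace and stop on an object; FORCE is the grip in N (left out, the last holds). Time passes only in rows, so rows that repeat a pose let the fingers close, or fill a call up. It gives the time, the measured TCP pose, the force and the opening at its end, in the units of the state.
- manip.sense(): the state, without advancing time (a new reading comes with each control period).
- manip.read_camera(name): name is "scene" or "side" or "wrist"; returns (picture, depth): 420x560x3 uint8, red, green, blue; 420x560 float32, mm along the optical axis (not along the pixel's ray), 0 where there is no reading.
- manip.camera_params(name): a dict with "intrinsics" (3x3 intrinsics, pixels), "xyz" and "orientation" of the camera in the world; the wrist camera has in their place "tool_from_camera" (4x4, takes a point from camera to tool coordinates, whose origin is the TCP and whose axes are the flange's). Camera axes: x right, y down, z forward; pixel columns grow to the right and rows downward; lengths in mm; the calibration is good to about 2 mm. The wrist camera is an equidistant fisheye: a pixel r from the principal point sees the ray r / f radians off the axis. A picture is of the moment at which its call begins: read the wrist's pose just before it. camera_params takes no time and is no camera call.
- manip.finish_job(): hands the job in, once; it reports no verdict.
Trained networks look in the newest picture that a camera, given by its name, has taken for a name from the list of things; names that differ only in an ending like _2 or _b are one class to them, and where a whole thing is asked for, a point or a joint stands for the part that bears it (a point fixed in the world has none). Each returns a list of dicts, best first, with "conf" (0 to 1); they miss things now and then, are a little off and sometimes report something else, mostly with a low value. They report only what shows in the picture. A call takes as long as a camera call. They do not tell look-alikes from the thing itself.
- manip.masks_of(camera, label): "region" (420x560 bool, what is visible of it) and "box" ([left, top, right, bottom] in pixels, round what is visible of it).
The state is a dict: "t": time; "qpos": joint angles; "qvel": joint speeds; "effort": joint torques, N m; "position": TCP position; "ee_rot": TCP orientation; "ft_force": force on the tool from outside, world axes, zero at the start; "torque": the same for the moment, N m; "finger_gap": finger opening in mm.
Only numpy, scipy, OpenCV 4.12 (cv2) and the standard library are available. Lean on these libraries where they do the work, as an engineer would, in place of code of your own. Each camera call takes 0.05 s, during which the arm holds its last target. There are 200 camera calls.

### The job

The yard hoist is about to bring a delivery up, and whoever runs it must see it: first turn the small monitor so that its screen is square to the table's front edge, where you stand, and lean it back 20 degrees from upright. Then push the spring-return run lever of the hoist station forward from off to slow, where the lever stands upright (20 degrees of travel), without ever pushing it on into fast, and hold it steady there: finish still holding the lever, since it springs back when let go. Leave everything else on the table where it stands.

Things in the scene. Friction and masses are not known exactly. Their poses are not given: they have to be found in the camera images.
- screen_top (a point): Middle of the top edge of the monitor's screen: a flat black slab 190 mm wide, 130 mm high, 24 mm thick, on a fork and short post over a round black base (136 mm diameter) fixed to the table. Axes: x out of the screen's back (picture faces -x), y along the top edge, z up along the slab; half-way through the thickness. The upper 38 mm of the slab is clear at front and back, to pinch from above.
- tilt_hinge (a point): The monitor's tilt hinge, 105 mm above the table, on the vertical swivel axis (the post's axis). Its axes turn with the swivel and not with the tilt: y lies along the tilt hinge, x points away from the picture side, z up. In the upright screen the middle of the top edge is 100 mm above this point and 30 mm from it on the picture side (-x).
- swivel (a joint): Swivel of the monitor about its vertical post, rad, growing anticlockwise seen from above, 0 with the screen straight on its base (the base itself stands at any yaw, so this is not the angle to the table). Friction hinge of 0.16 N m, stays where it is put, range -1.5 to 1.5.
- screen (a joint): Tilt of the screen, rad: 0 upright, positive leaning back (top away from the picture side, picture looking upward), 0.349 is 20 degrees back. Friction hinge of 0.3 N m, stays where it is put, range -0.25 to 0.85.
- table_square (a point): Middle of the hinge seam that crosses the white table top between the main leaf and the raised flap beyond it; the seam runs parallel to the table's straight front edge (the edge on the robot's side). x points across the table away from the robot, y along the seam, z up. The screen is square when its y axis is parallel to this y and its picture faces the front edge.
- station: Hoist station: a grey metal box 150 mm (x) x 110 mm (y) and 60 mm high, fixed to the table; on top a thin lever with a ball knob in a rubber gaiter, a round sector plate beside it with three marks (off, slow, fast), a red mushroom stop button and a pilot lens, all lower than 100 mm but the lever. Origin under its centre; x points in the direction in which the lever is pushed.
- knob (a point): Centre of the black ball knob, 35 mm in diameter, on top of the run lever. It is 107 mm from the lever's pivot; the steel shaft below it is 11 mm thick (18 mm at the collar just under the knob). With the lever off the knob centre is 146 mm above the table, at slow 152 mm. The knob is free on all sides and above. Its x, y and z axes turn with the lever.
- lever_pivot (a point): Pivot of the run lever, 45 mm above the table, inside the box. Fixed with the box: x points horizontally in the direction in which the lever is pushed (forward, away from the box's operator side, on which the stop button sits), y is the pivot axis, z up.
- lever (a joint): Travel of the run lever, rad: 0 off (leaning back 20 degrees towards its operator, against a stop), 0.349 slow (lever upright), from 0.61 on fast, 0.785 end stop (leaning 25 degrees forward). It springs back to off when let go; it takes about 3.3 N at the knob to leave off, 6 N at slow and 9 N at the end.
- mug: Beige ceramic mug, 80 mm in diameter, 92 mm high, handle at its +y; origin under its centre. Loose, leave alone.
- clip_holder: Steel paper clip pot, 58 mm in diameter, 70 mm high; origin under its centre. Loose, leave alone.
- pen_tray: Black plastic pen tray with pens, 220 x 90 x 28 mm, long along its x; origin under its centre. Loose, leave alone.
- stapler: Black and grey stapler, 130 x 36 x 52 mm, long along its x; origin under its centre. Loose, leave alone.
- lamp: Small aluminium desk lamp: round base of 120 mm diameter, thin stem and a small cone shade that overhangs to its -x, 260 mm high; origin under the base's centre. Loose, leave alone.
- docket_book: Thin docket book, 105 x 150 x 12 mm; origin under its centre. Loose, leave alone.
- bookend: Red hard silicone bookend, an L of 100 x 85 mm foot and 130 mm height, against the row of delivery books at the left side of the table; origin under its upright plate. Loose, leave alone.
Not all that is in view belongs to the job. What is shaped like the part that bears screen_top but yellow is not meant.

How it is judged:
By the outcome, as a careful person would: the job done as asked, in the order asked, and still so for the second after the job is handed in, while the arm keeps its last pose, push and grip.
It also fails if it takes over 46 s, if anything falls off the work surface, if the arm or the gripper's body presses on something with over 40 N, if the wrist force passes 120 N, or if a joint passes its speed limit or range.

## Working session

There is one attempt and no reset: what is moved stays moved. The work goes in short steps, Python scripts to look and compute and a shell command to move; the robot and the scene stay as the last step left them, time stands still between calls to the robot, and variables do not carry over. Pictures are saved under pics/ and viewed, about 8 in all and at most 12, crops included, and the job is handed in when it is done.

```bash
mkdir -p pics; cat > h.py <<'E'
import numpy as np, cv2
from scipy.spatial.transform import Rotation as R
from workcell import manip
def cam(name):
    p=manip.camera_params(name); K=np.array(p['intrinsics'])
    o=np.array(p['orientation'],float)
    M=R.from_rotvec(o).as_matrix() if o.size==3 else o.reshape(3,3)
    return K,M,np.array(p['xyz'],float)
def cloud(name,depth):
    K,M,t=cam(name); v,u=np.mgrid[:420,:560]
    c=np.stack([(u-K[0,2])/K[0,0]*depth,(v-K[1,2])/K[1,1]*depth,depth],-1)
    return c@M.T+t
def proj(name,P):
    K,M,t=cam(name); c=(np.asarray(P,float)-t)@M; return (c@K.T)[...,:2]/c[...,2:]
E
python3 - <<'E'
from h import *
for n in ('scene','side'):
    im,d=manip.read_camera(n); np.savez(f'/tmp/{n}.npz',im=im,d=d)
    cv2.imwrite(f'pics/{n}0.png',cv2.resize(im[:,:,::-1],(784,588),interpolation=cv2.INTER_CUBIC))
    print(n,manip.camera_params(n))
    W=cloud(n,d)
    for l in ('screen_top','station','knob','tilt_hinge'):
        for r in manip.masks_of(n,l):
            m=r['region']&(d>0); print(n,l,round(r['conf'],2),r['box'],m.sum(),np.median(W[m],0).round() if m.any() else '',W[m].max(0).round())
s=manip.sense();print(s)
E
```

```text
scene {'intrinsics': array([[440.72178034,   0.        , 281.34235968],
       [  0.        , 440.72178034, 207.8860135 ],
       [  0.        ,   0.        ,   1.        ]]), 'xyz': array([1550.47831497, -272.13392705,  818.70220013]), 'orientation': array([-1.7510834 , -1.38296544,  0.74168352])}
scene screen_top 0.86 [294.5, 150.2, 355.8, 193.5] 2065 [335. 189. 153.] [371. 444. 209.]
scene screen_top 0.73 [140.5, 203.1, 215.9, 252.2] 2968 [ 571. -285.  154.] [ 601. -170.  208.]
scene screen_top 0.7 [414.8, 194.4, 460.3, 249.3] 1312 [583. 506.  32.] [834. 523. 183.]
scene screen_top 0.65 [164.6, 154.1, 229.1, 193.2] 2131 [ 284. -221.  154.] [ 312. -126.  209.]
scene screen_top 0.37 [370.2, 254.4, 421.1, 295.4] 1151 [717. 268.  13.] [831. 382. 137.]
scene station 0.97 [324.4, 203.0, 388.2, 265.7] 2176 [613. 206.  59.] [753. 348. 164.]
scene knob 0.75 [353.4, 201.8, 370.8, 241.8] 293 [590. 213.  99.] [624. 250. 164.]
scene knob 0.33 [386.7, 177.6, 391.2, 211.7] 278 [361. 427.  44.] [395. 470.  57.]
scene knob 0.31 [140.7, 203.5, 219.1, 257.2] 3353 [ 573. -288.  151.] [ 606. -178.  20
[... 1441 characters left out ...]
 305.7] 2418 [593. 246.  59.] [684. 291. 168.]
{'t': 0.5, 'qpos': array([-1.51628412e+00,  1.80832232e-01,  1.60702895e+00,  3.78905249e-05,
        1.35377321e+00, -2.06305799e-01]), 'qvel': array([ 0.00051098, -0.00077428, -0.00096036,  0.00065189,  0.00039267,
       -0.00068865]), 'effort': array([-1.19503031e-03, -4.44444716e+01, -3.51363659e+01, -3.34950782e-04,
        1.93117565e-03,  1.04418405e-05]), 'position': array([ 148.29905891, -555.55735864,  303.85630421]), 'ee_rot': array([-3.11487991e+00, -4.08513951e-01, -6.29254399e-05]), 'ft_force': array([ 0.4011486 ,  0.59401265, -0.79329558]), 'torque': array([-0.00651553, -0.03916723,  0.03676665]), 'finger_gap': 85.48619393814802}
```

View pics/scene0.png

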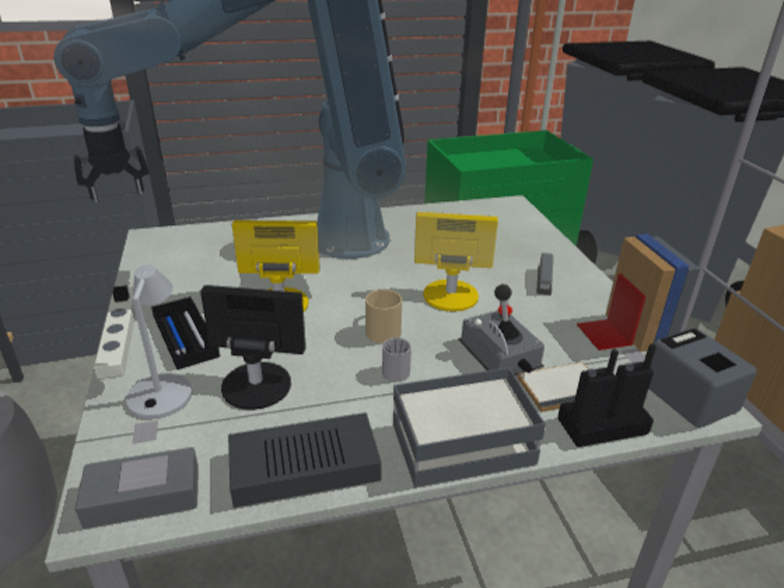

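View pics/side0.png

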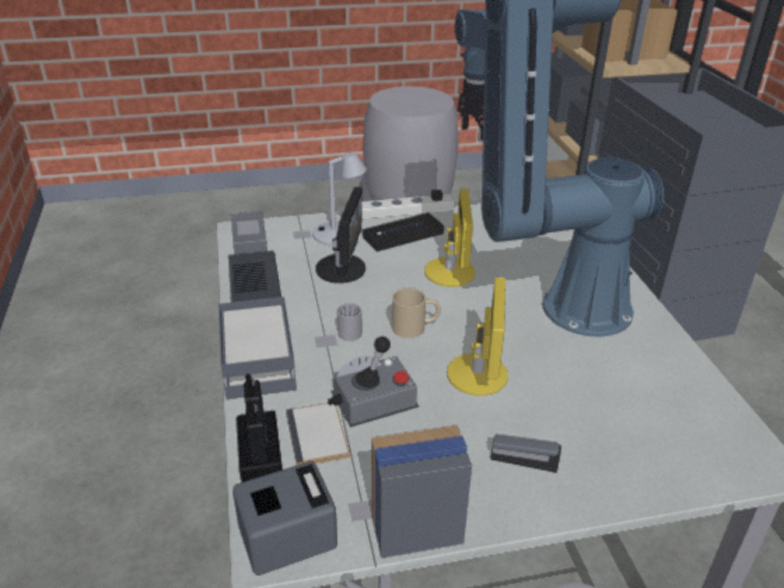

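The meant monitor is the black one, at about (255,320) in the enlarged scene picture. The look-alikes are yellow, at (277,255) and (455,250). The run lever's knob is at (503,292). Next I measure the seam, the monitor and the lever.

```bash
cat > meas.py <<'E'
from h import *
def plane(P,n=300,tol=3):
    rng=np.random.default_rng(0);best=None
    for _ in range(n):
        a,b,c=P[rng.choice(len(P),3,False)];k=np.cross(b-a,c-a);l=np.linalg.norm(k)
        if l<1:continue
        k/=l;i=abs((P-a)@k)<tol
        if best is None or i.sum()>best.sum():best=i
    Q=P[best];c=Q.mean(0);k=np.linalg.svd(Q-c)[2][2];return c,k*np.sign(k[0]),best
E
python3 - <<'E'
from meas import *
Z={n:np.load(f'/tmp/{n}.npz') for n in('scene','side')}
W={n:cloud(n,Z[n]['d']) for n in Z}
# flap step: z profile along x for free table
for n in W:
    P=W[n].reshape(-1,3); 
    for yc in (-450,-100,100,450):
        print(n,yc,[(x,round(float(np.median(q)),1)) for x in range(480,900,30) if len(q:=P[(abs(P[:,0]-x)<8)&(abs(P[:,1]-yc)<40)&(abs(P[:,2])<40)][:,2])>5])
# monitor
im=Z['scene']['im'].astype(int);P=W['scene']
m=(im.max(-1)<75)&(P[...,2]>70)&(P[...,2]<220)&(abs(P[...,0]-570)<90)&(abs(P[...,1]+290)<140)
Q=P[m];c,k,i=plane(Q);print('mon',m.sum(),i.sum(),c.round(1),k.round(3),'yaw',np.degrees(np.arctan2(k[1],k[0])).round(2),'lean',np.degrees(np.arcsin(k[2])).round(2))
print(Q[i].min(0),Q[i].max(0))
# base
m=(im.max(-1)<75)&(P[...,2]>3)&(P[...,2]<30)&(abs(P[...,0]-570)<110)&(abs(P[...,1]+270)<130)
Q=P[m];print('base',len(Q),Q.min(0).round(),Q.max(0).round(),np.median(Q,0).round(1))
h=np.vstack([Q]);np.save('/tmp/base.npy',Q)
# station top and knob
for n in W:
    P=W[n];im=Z[n]['im'].astype(int)
    b=(abs(P[...,0]-600)<90)&(abs(P[...,1]-230)<90)
    t=b&(abs(P[...,2]-60)<5);r=cv2.minAreaRect(P[t][:,:2].astype(np.float32));print(n,'boxtop',t.sum(),r)
    kq=P[b&(P[...,2]>125)&(P[...,2]<172)];print('knob pts',len(kq),kq.min(0).round(),kq.max(0).round())
    C=cam(n)[2]
    from scipy.optimize import least_squares
    s=least_squares(lambda x:np.linalg.norm(kq-x,axis=1)-17.5,np.median(kq,0)+[0,0,-8],loss='soft_l1');print('knob c',s.x.round(1),abs(s.fun).mean().round(2))
    red=b&(im[...,0]>120)&(im[...,1]<60)&(im[...,2]<60)&(P[...,2]>55);print('red',red.sum(),np.median(P[red],0).round())
s=Z['scene']['im'][190:300,130:280];cv2.imwrite('pics/crop.png',cv2.resize(s[:,:,::-1],(750,550),interpolation=cv2.INTER_CUBIC))
s=Z['side']['im'][150:400,150:300]
E
```

```text
scene -450 [(480, 8.5), (510, 1.4), (540, 14.8), (570, 18.3), (600, 15.5), (630, 2.5), (660, 0.7), (690, 0.8), (720, 0.8), (870, 0.8)]
scene -100 [(480, 0.7), (510, 1.0), (540, 0.8), (570, 0.3), (600, 0.5), (630, 0.3), (660, 0.9), (690, 0.4), (720, 0.6), (750, 0.8), (780, 1.1), (810, 0.9), (840, 1.1), (870, 3.1)]
scene 100 [(480, 0.3), (510, 0.8), (540, 0.4), (570, 0.5), (600, 1.1), (630, 0.9), (870, 22.4)]
scene 450 [(480, 0.4), (510, 0.6), (540, 5.4), (570, 4.9), (600, 5.5), (630, 1.6), (660, 0.5), (690, 1.1), (780, 14.1), (810, 2.3), (840, 1.7), (870, 1.5)]
side -450 [(480, 23.1), (510, -0.3), (570, 21.3), (600, 13.0), (630, 2.2), (660, 1.1), (690, 0.3), (720, 0.3), (750, 0.6), (870, 1.7)]
side -100 [(480, 0.4), (510, 0.8), (540, 0.9), (570, 1.2), (630, 0.8), (660, 0.3), (690, 0.4), (720, -0.3)]
side 100 [(480, 0.4), (510, -0.2), (540, 2.1), (570, 0.9), (600, 0.1), (630, 1.3), (660, 0.8), (690, 0.8), (720, 0.3), (750, 8.2), (780, 22.4), (810, 22.3), (840, 22.9), (870, 22.8)]
side 450 [(630, -0.4), (660, 0.5), (690, 0.3), (720, 0.7)]
mon 3197 1679 [ 563.6 -285.2  157.2] [ 0.934 -0.357  0.032] yaw -20.94 lean 1.83
[ 524.13366507 -378.32992761   75.82988019] [ 598.08834302 -200.00838039  207.78061762]
base 1234 [ 464. -400.    3.] [ 650. -233.   30.] [ 597.8 -305.6   13.8]
scene boxtop 741 ((587.59619140625, 215.81942749023438), (152.70559692382812, 112.48125457763672), 10.902359962463379)
knob pts 137 [560. 196. 126.] [590. 230. 164.]
knob c [569.6 213.6 144.9] 1.68
red 18 [540. 243.  80.]
side boxtop 881 ((585.8705444335938, 221.75315856933594), (150.15951538085938, 117.18788146972656), 11.932733535766602)
knob pts 131 [554. 208. 126.] [586. 236. 168.]
knob c [570.  215.3 145.2] 2.15
red 50 [536. 250.  81.]
```

View pics/crop.png

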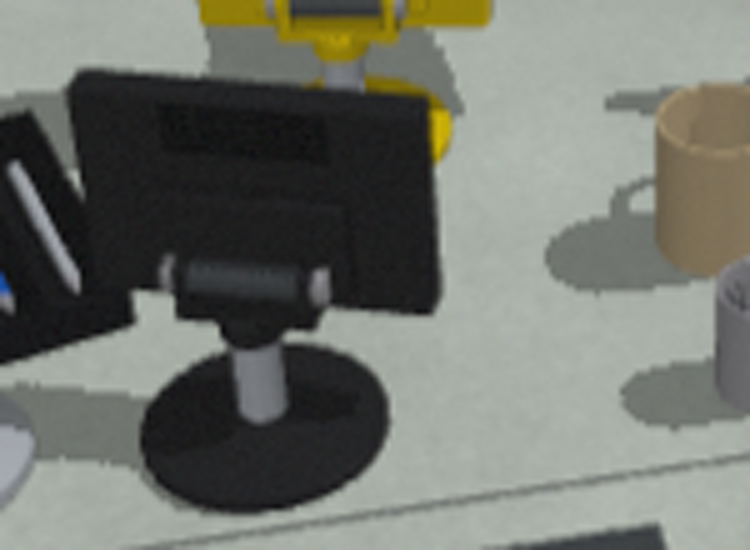

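The crop shows the black monitor's back. The hinge sits at crop (245,278) and the base ellipse is centred at (265,425). The seam runs from (150,548) to (750,455). Yellow is excluded, so this is the one meant. Now the seam angle and the base axis, precisely.

```bash
python3 - <<'E'
from meas import *
from scipy.optimize import least_squares
def onplane(n,uv,z):
    K,M,t=cam(n);uv=np.atleast_2d(uv);r=np.c_[(uv[:,0]-K[0,2])/K[0,0],(uv[:,1]-K[1,2])/K[1,1],np.ones(len(uv))]@M.T
    return t+r*((z-t[2])/r[:,2])[:,None]
Z={n:np.load(f'/tmp/{n}.npz') for n in('scene','side')}
def seam(n,a,b,by):
    g=cv2.GaussianBlur(cv2.cvtColor(Z[n]['im'],cv2.COLOR_RGB2GRAY),(0,0),.7).astype(float);out=[]
    a=np.array(a,float);b=np.array(b,float)
    for s in np.linspace(0,1,int(np.hypot(*(b-a)))):
        p=a+(b-a)*s;o=np.arange(-5,6)
        q=[(int(p[0]),int(p[1])+k) if by=='v' else (int(p[0])+k,int(p[1])) for k in o]
        v=np.array([g[y,x] for x,y in q]);dep=np.median(v)-v;i=dep.argmax()
        if 0<i<10 and 12<dep[i]<90 and np.std(np.delete(v,[i-1,i,i+1]))<8:
            den=v[i-1]-2*v[i]+v[i+1];f=.5*(v[i-1]-v[i+1])/den
            x,y=q[i];out.append((x,y+f) if by=='v' else (x+f,y))
    P=onplane(n,out,0.7)[:,:2]
    l=np.polyfit(P[:,1],P[:,0],1)
    for _ in range(5):
        r=abs(P[:,0]-np.polyval(l,P[:,1]));k=r<3;l=np.polyfit(P[k,1],P[k,0],1)
    print(n,len(P),k.sum(),P[k,1].min().round(),P[k,1].max().round(),'x0',l[1].round(1),'normal yaw deg',np.degrees(np.arctan2(-l[0],1)).round(2),'rms',(P[k,0]-np.polyval(l,P[k,1])).std().round(2))
seam('scene',(60,314),(280,281),'v')
seam('side',(212,158),(267,398),'h')
# base circle
im=Z['scene']['im'].astype(int);W=cloud('scene',Z['scene']['d'])
m=(im.max(-1)<75);m[:,:150]=0;m[:,215:]=0;m[:257]=0;m[296:]=0
m=cv2.morphologyEx(m.astype(np.uint8),cv2.MORPH_OPEN,np.ones((3,3)))
n,l,st,_=cv2.connectedComponentsWithStats(m);k=1+st[1:,4].argmax();print(st[k])
c=max(cv2.findContours((l==k).astype(np.uint8),0,1)[0],key=len)[:,0].astype(float)
z=np.median(W[l==k][:,2]);print('z',z)
for zz in(8,12,16):
    X=onplane('scene',c,zz)[:,:2]
    s=least_squares(lambda p:np.hypot(*(X-p[:2]).T)-p[2],[590,-290,68],loss='soft_l1');print(zz,s.x.round(1),abs(s.fun).mean())
# post
g=(im.min(-1)>80)&(W[...,2]>25)&(W[...,2]<75)&(abs(W[...,0]-580)<40)&(abs(W[...,1]+285)<40);print('post',g.sum(),np.median(W[g],0).round(1))
# slab extents
mm=manip.masks_of('scene','screen_top')
m=[r for r in mm if r['box'][1]>198 and r['box'][0]<160][0]['region'];Q=W[m&(im.max(-1)<90)&(W[...,2]>100)]
for yaw in(-20,):
    u=np.array([np.cos(np.radians(yaw)),np.sin(np.radians(yaw)),0]);v=np.array([-u[1],u[0],0])
    print('along y',np.percentile(Q@v,[0.5,99.5]).round(1),'mid',np.percentile(Q@v,[.5,99.5]).mean(),)
    for lo,hi in((120,140),(140,160),(160,180),(180,200)):
        q=Q[(Q[:,2]>lo)&(Q[:,2]<hi)];s,t=q@u,q@v;w=s<np.median(s)+12;f=np.polyfit(t[w],s[w],1);print(lo,len(q),np.median(s).round(1),np.percentile(s,[10,90]).round(1),'yaw',yaw-np.degrees(np.arctan(f[0])))
E
```

```text
scene 173 173 -602.0 -40.0 x0 661.6 normal yaw deg -0.03 rms 0.31
side 118 118 -573.0 578.0 x0 660.4 normal yaw deg 0.04 rms 0.26
[ 158  259   49   34 1173]
z 13.72957207150489
8 [ 586.4 -298.9   66.3] 9.433613631193051
12 [ 591.1 -298.8   66. ] 9.387141092057732
16 [ 595.9 -298.7   65.6] 9.340669876335632
post 107 [ 590.7 -297.6   45.7]
along y [-171.5   15.2] mid -78.18467404794009
120 428 640.1 [627.1 643.8] yaw -19.873176359592204
140 578 630.6 [625.7 642.4] yaw -19.695386503454653
160 443 627.2 [624.5 629.6] yaw -20.50155327872576
180 474 626.6 [624.  629.3] yaw -20.573787733840803
```

```bash
python3 - <<'E'
from meas import *
Z={n:np.load(f'/tmp/{n}.npz') for n in('scene','side')}
for n in Z:
    W=cloud(n,Z[n]['d'])
    for r in manip.masks_of(n,'lamp')[:1]:
        Q=W[r['region']&(Z[n]['d']>0)]
        for lo,hi in((2,25),(40,120),(120,180),(180,230),(230,270)):
            q=Q[(Q[:,2]>lo)&(Q[:,2]<hi)]
            if len(q):print(n,'lamp',lo,len(q),np.percentile(q,[5,50,95],0).round().tolist())
    im=Z[n]['im'].astype(int)
    m=(im.max(-1)<75)&(abs(W[...,0]-575)<70)&(abs(W[...,1]+290)<120)
    for lo in (195,203):
        q=W[m&(W[...,2]>lo)&(W[...,2]<214)]
        print(n,'top',lo,len(q),np.percentile(q,[2,50,98],0).round(1).tolist())
    q=q[:,:2];c=q.mean(0);d=np.linalg.svd(q-c)[2][0];d*=np.sign(d[1]);a=np.percentile((q-c)@d,[1,99]);print('mid',c+d*a.mean(),a,'yaw',np.degrees(np.arctan2(-d[0],d[1])))
s=manip.sense();M=R.from_rotvec(s['ee_rot']).as_matrix();print('tool y',M[:,1].round(3),'yaw',np.degrees(np.arctan2(M[1,1],M[0,1])),'z',M[:,2].round(3),s['t'])
print(manip.camera_params('wrist'))
E
```

```text
scene top 195 488 [[523.6, -371.3, 195.6], [558.4, -283.3, 203.4], [592.6, -200.9, 206.9]]
scene top 203 271 [[519.8, -368.9, 203.1], [556.3, -279.2, 204.7], [590.9, -204.0, 207.2]]
mid [ 554.7653718  -286.43079014] [-94.04959778  86.22263846] yaw -20.777374196194756
side lamp 2 203 [[564.0, -523.0, 8.0], [598.0, -469.0, 15.0], [626.0, -431.0, 22.0]]
side lamp 40 54 [[569.0, -484.0, 47.0], [574.0, -477.0, 82.0], [578.0, -467.0, 117.0]]
side lamp 120 45 [[567.0, -485.0, 122.0], [573.0, -476.0, 154.0], [578.0, -466.0, 178.0]]
side lamp 180 148 [[490.0, -478.0, 194.0], [530.0, -440.0, 218.0], [577.0, -424.0, 228.0]]
side lamp 230 138 [[499.0, -473.0, 231.0], [525.0, -449.0, 241.0], [562.0, -435.0, 258.0]]
side top 195 183 [[513.9, -359.1, 195.3], [552.9, -268.4, 203.4], [586.3, -190.5, 208.0]]
side top 203 105 [[514.7, -359.6, 203.1], [552.9, -271.4, 204.8], [583.7, -199.0, 208.3]]
mid [ 548.42662997 -280.50538317] [-95.9619138   78.95521776] yaw -21.470878716229116
tool y [ 0.258 -0.966  0.   ] yaw -75.05688210550568 z [-0. -0. -1.] 0.65
{'intrinsics': array([[325.1922621 ,   0.        , 266.72235814],
       [  0.        , 325.1922621 , 210.17475277],
       [  0.        ,   0.        ,   1.        ]]), 'tool_from_camera': array([[-8.05714565e-05, -9.48737264e-01, -3.16065813e-01,
         8.21619005e+01],
       [ 9.99999992e-01, -4.62743075e-05, -1.16017913e-04,
        -1.17067183e+00],
       [ 9.54447907e-05, -3.16065820e-01,  9.48737260e-01,
        -7.00507725e+01],
       [ 0.00000000e+00,  0.00000000e+00,  0.00000000e+00,
         1.00000000e+00]])}
```

```bash
python3 -m inch '[{"jaw":0,"tx":0.3,"ty":0.2,"tz":0.15,"roll":0.15},{"jaw":0,"tx":0.5,"ty":0.34,"tz":0.2,"roll":0.3},{"jaw":0,"tx":0.7,"ty":0.48,"tz":0.2,"roll":0.45},{"jaw":0,"tx":0.9,"ty":0.62,"tz":0.2,"roll":0.6},{"jaw":0,"tx":1,"ty":0.68,"tz":0.2,"roll":0.6},{"jaw":0,"tx":1,"ty":0.68,"tz":0.2,"roll":0.6},{"jaw":0,"tx":1,"ty":0.68,"tz":0.2,"roll":0.6},{"jaw":0,"tx":1,"ty":0.68,"tz":0.2,"roll":0.6}]'
python3 -m inch '[{"jaw":0,"tx":0.25,"ty":0.17,"tz":0,"roll":0.15},{"jaw":0,"tx":0.5,"ty":0.34,"tz":0,"roll":0.3},{"jaw":0,"tx":0.75,"ty":0.5,"tz":0,"roll":0.45},{"jaw":0,"tx":1,"ty":0.68,"tz":0,"roll":0.6},{"jaw":0,"tx":1,"ty":0.68,"tz":0,"roll":0.6},{"jaw":0,"tx":1,"ty":0.68,"tz":0,"roll":0.6},{"jaw":0,"tx":1,"ty":0.68,"tz":0,"roll":0.6},{"jaw":0,"tx":1,"ty":0.68,"tz":0,"roll":0.6}]'
cat >> h.py <<'E'
def wcloud(s,d):
    p=manip.camera_params('wrist');K=np.array(p['intrinsics']);T=np.array(p['tool_from_camera'])
    v,u=np.mgrid[:420,:560];a=(u-K[0,2])/K[0,0];b=(v-K[1,2])/K[1,1];th=np.hypot(a,b);k=np.where(th>1e-6,np.tan(np.minimum(th,1.5))/np.maximum(th,1e-6),1)
    c=np.stack([a*k*d,b*k*d,d],-1);c=c@T[:3,:3].T+T[:3,3]
    return c@R.from_rotvec(s['ee_rot']).as_matrix().T+s['position']
E
python3 - <<'E'
from meas import *
s=manip.sense();im,d=manip.read_camera('wrist');np.savez('/tmp/wrist.npz',im=im,d=d,p=s['position'],r=s['ee_rot'])
M=R.from_rotvec(s['ee_rot']).as_matrix();print(s['t'],s['position'].round(1),'jaw yaw',np.degrees(np.arctan2(M[1,1],M[0,1])).round(2))
W=wcloud(s,d);v=(d>0)&(W[...,2]>185)&(W[...,2]<216)&(abs(W[...,0]-560)<70)&(abs(W[...,1]+290)<120)
q=W[v];print(len(q),np.percentile(q,[2,50,98],0).round(1))
r=cv2.minAreaRect(q[q[:,2]>200][:,:2].astype(np.float32));print(r)
cv2.imwrite('pics/w0.png',im[:,:,::-1])
E
```

```text
t: 1.45
position: [347.6, -420.1, 343.8]
ee_rot: [2.934, 1.123, -0.001]
ft_force: [-0.6, 0.7, -0.3]
finger_gap: 85.4
t: 2.25
position: [546.4, -285.8, 343.5]
ee_rot: [-2.593, -1.774, 0.002]
ft_force: [0.3, -0.2, 0.2]
finger_gap: 85.5
2.25 [ 546.4 -285.8  343.5] jaw yaw -21.24
8568 [[ 514.9 -365.5  199.4]
 [ 556.1 -267.8  204. ]
 [ 587.3 -198.5  205.5]]
((549.9199829101562, -284.1057434082031), (189.387939453125, 24.449371337890625), 69.169189453125)
```

View pics/w0.png

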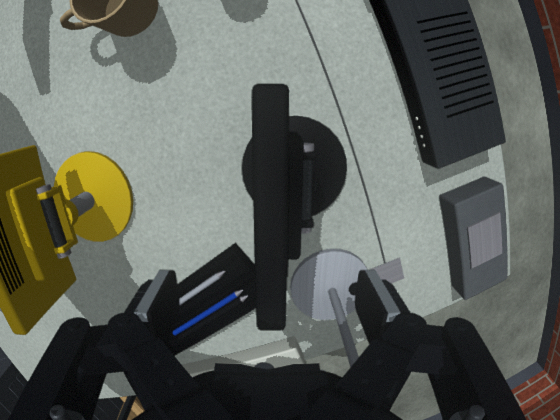

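The wrist view shows the black slab's top edge, rows 85–328 at column 270, lying between the open fingers. Its centre is (550,-284) and its yaw is -20.8°, so the swivel axis is at about (578,-295). I descend and pinch.

```bash
python3 -m inch '[{"jaw":0,"tx":0.018,"ty":0.009,"tz":-0.12,"roll":0.01},{"jaw":0,"tx":0.018,"ty":0.009,"tz":-0.24,"roll":0.01},{"jaw":0,"tx":0.018,"ty":0.009,"tz":-0.36,"roll":0.01},{"jaw":0,"tx":0.018,"ty":0.009,"tz":-0.48,"roll":0.01},{"jaw":0.3,"tx":0.018,"ty":0.009,"tz":-0.48,"roll":0.01},{"jaw":0.6,"tx":0.018,"ty":0.009,"tz":-0.48,"roll":0.01},{"jaw":1,"tx":0.018,"ty":0.009,"tz":-0.48,"roll":0.01},{"jaw":1,"tx":0.018,"ty":0.009,"tz":-0.48,"roll":0.01}]' 25
python3 -m inch '[{"jaw":1,"tx":0,"ty":0,"tz":0,"roll":0},{"jaw":1,"tx":0,"ty":0,"tz":0,"roll":0},{"jaw":1,"tx":0,"ty":0,"tz":0,"roll":0},{"jaw":1,"tx":0,"ty":0,"tz":0,"roll":0},{"jaw":1,"tx":0,"ty":0,"tz":0,"roll":0},{"jaw":1,"tx":0,"ty":0,"tz":0,"roll":0},{"jaw":1,"tx":0,"ty":0,"tz":0,"roll":0},{"jaw":1,"tx":0,"ty":0,"tz":0,"roll":0}]'
python3 - <<'E'
from meas import *
s=manip.sense();M=R.from_rotvec(s['ee_rot']).as_matrix();print(s['position'].round(1),'jaw yaw',np.degrees(np.arctan2(M[1,1],M[0,1])).round(2))
p=s['position'][:2];ax=np.array([578,-294.7]);y0=np.degrees(np.arctan2(M[1,1],M[0,1]))
for f in np.linspace(.125,1,8):
    a=np.radians(-y0*f);r=p-ax;q=ax+[np.cos(a)*r[0]-np.sin(a)*r[1],np.sin(a)*r[0]+np.cos(a)*r[1]]-p;print((q/200).round(3),round(np.degrees(a)/45,3))
E
```

```text
t: 3.1
position: [550.4, -284.8, 249.6]
ee_rot: [2.584, 1.782, -0.0]
ft_force: [0.9, -0.3, -0.4]
finger_gap: 28.4
t: 3.9
position: [550.5, -284.8, 249.9]
ee_rot: [2.584, 1.781, -0.0]
ft_force: [-1.9, 2.1, 2.2]
finger_gap: 23.4
[ 550.5 -284.8  249.9] jaw yaw -20.83
[-0.002 -0.006] 0.058
[-0.004 -0.013] 0.116
[-0.005 -0.019] 0.174
[-0.007 -0.026] 0.231
[-0.008 -0.032] 0.289
[-0.008 -0.039] 0.347
[-0.009 -0.045] 0.405
[-0.009 -0.052] 0.463
```

```bash
python3 -m inch '[{"jaw":1,"tx":-0.003,"ty":-0.008,"tz":0,"roll":0.08},{"jaw":1,"tx":-0.005,"ty":-0.017,"tz":0,"roll":0.155},{"jaw":1,"tx":-0.007,"ty":-0.026,"tz":0,"roll":0.231},{"jaw":1,"tx":-0.008,"ty":-0.035,"tz":0,"roll":0.31},{"jaw":1,"tx":-0.009,"ty":-0.043,"tz":0,"roll":0.385},{"jaw":1,"tx":-0.009,"ty":-0.052,"tz":0,"roll":0.463},{"jaw":1,"tx":-0.009,"ty":-0.052,"tz":0,"roll":0.463},{"jaw":1,"tx":-0.009,"ty":-0.052,"tz":0,"roll":0.463}]'
python3 - <<'E'
from meas import *
s=manip.sense();M=R.from_rotvec(s['ee_rot']).as_matrix();print('jaw yaw',np.degrees(np.arctan2(M[1,1],M[0,1])).round(2),s['torque'].round(2))
im,d=manip.read_camera('scene');P=cloud('scene',d);im=im.astype(int)
m=(im.max(-1)<75)&(P[...,2]>150)&(P[...,2]<200)&(abs(P[...,0]-560)<60)&(abs(P[...,1]+295)<110)
c,k,i=plane(P[m],tol=2);print(m.sum(),i.sum(),c.round(1),'yaw',np.degrees(np.arctan2(k[1],k[0])).round(2),'lean',np.degrees(np.arcsin(k[2])).round(2),P[m][i].min(0).round(),P[m][i].max(0).round())
E
```

```text
t: 4.7
position: [548.3, -295.7, 250.0]
ee_rot: [2.221, 2.218, -0.001]
ft_force: [-4.7, -1.9, 2.5]
finger_gap: 23.6
jaw yaw -0.09 [-0.22  0.81  0.05]
1280 784 [ 561.  -302.3  174.7] yaw -0.2 lean 0.55 [ 559. -392.  150.] [ 563. -205.  200.]
```

Yaw is now about -0.2° by the camera. I open to a straddle and push the front face back with the robot-side finger, at the swivel axis.

```bash
python3 -m inch '[{"jaw":0.3,"tx":0,"ty":0,"tz":0,"roll":0},{"jaw":0.3,"tx":0,"ty":0,"tz":0,"roll":0},{"jaw":0.3,"tx":0,"ty":0,"tz":0,"roll":0},{"jaw":0.3,"tx":0,"ty":0,"tz":0,"roll":0},{"jaw":0.3,"tx":0,"ty":0,"tz":0,"roll":0},{"jaw":0.3,"tx":0,"ty":0.005,"tz":0,"roll":0.002},{"jaw":0.3,"tx":0.02,"ty":0.005,"tz":0,"roll":0.002},{"jaw":0.3,"tx":0.04,"ty":0.005,"tz":0,"roll":0.002}]' 
cat > look.py <<'E'
from meas import *
import sys
s=manip.sense();M=R.from_rotvec(s['ee_rot']).as_matrix();print(s['t'],s['position'].round(1),'jaw yaw',np.degrees(np.arctan2(M[1,1],M[0,1])).round(2),s['ft_force'].round(1),s['finger_gap'])
im0,d=manip.read_camera('scene');P=cloud('scene',d);im=im0.astype(int)
# exclude central vent/hinge region; back face sides: |y+295| in 55..93
m=(im.max(-1)<75)&(P[...,2]>110)&(P[...,2]<208)&(abs(P[...,0]-575)<70)&(abs(P[...,1]+295)<92)&(abs(P[...,1]+295)>50)
c,k,i=plane(P[m],tol=2);print(m.sum(),i.sum(),c.round(1),'yaw',np.degrees(np.arctan2(k[1],k[0])).round(2),'lean',np.degrees(-np.arcsin(k[2])).round(2),P[m][i].min(0).round(),P[m][i].max(0).round())
cv2.imwrite('pics/%s.png'%sys.argv[1],cv2.resize(im0[170:310,110:310,::-1],(800,560),interpolation=cv2.INTER_CUBIC))
E
python3 look.py a1
```

```text
t: 5.55
position: [556.6, -294.6, 250.1]
ee_rot: [2.219, 2.219, -0.001]
ft_force: [-0.1, -0.4, 0.7]
finger_gap: 59.7
5.55 [ 556.6 -294.6  250.1] jaw yaw -0.01 [-0.1 -0.4  0.7] 59.732978479937245
1100 663 [ 561.1 -299.6  162.1] yaw 0.43 lean -1.46 [ 557. -387.  110.] [ 565. -204.  207.]
```

```bash
python3 -m inch '[{"jaw":0.3,"tx":0.03,"ty":0,"tz":0,"roll":0},{"jaw":0.3,"tx":0.06,"ty":0,"tz":0,"roll":0},{"jaw":0.3,"tx":0.09,"ty":0,"tz":0,"roll":0},{"jaw":0.3,"tx":0.115,"ty":0,"tz":0,"roll":0},{"jaw":0.3,"tx":0.135,"ty":0,"tz":0,"roll":0},{"jaw":0.3,"tx":0.155,"ty":0,"tz":0,"roll":0},{"jaw":0.3,"tx":0.155,"ty":0,"tz":0,"roll":0},{"jaw":0.3,"tx":0.155,"ty":0,"tz":0,"roll":0}]' 
python3 look.py a2
```

```text
t: 6.4
position: [588.1, -295.2, 251.4]
ee_rot: [2.219, 2.219, -0.003]
ft_force: [-5.2, -0.2, 6.6]
finger_gap: 59.4
6.4 [ 588.1 -295.2  251.4] jaw yaw 0.0 [-5.2 -0.2  6.6] 59.410867075794606
875 651 [ 577.  -299.2  162.3] yaw -0.23 lean 15.26 [ 561. -387.  110.] [ 591. -205.  208.]
```

View pics/a2.png

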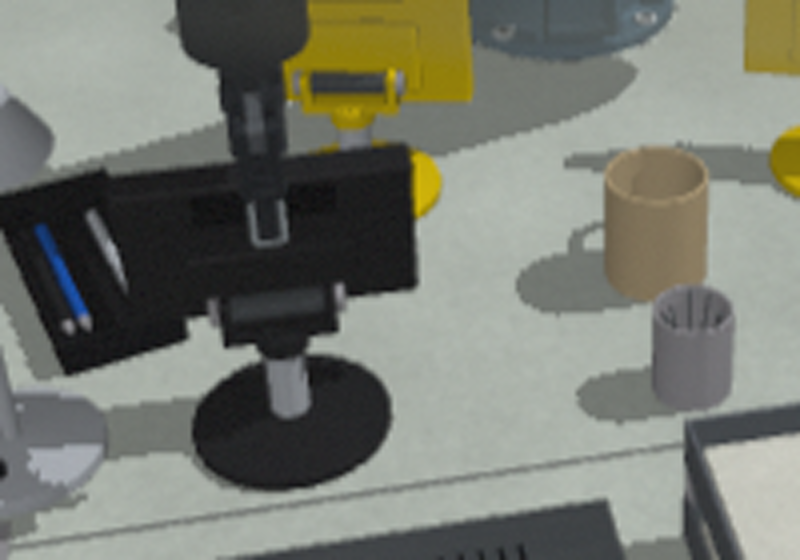

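Seen from behind, the finger stands behind the slab at crop (268,220) without touching it, and the screen is leaning back. It measures 15.3°, so I push about 6 mm more and then back off to measure.

```bash
python3 -m inch '[{"jaw":0.3,"tx":0.01,"ty":0,"tz":0,"roll":0},{"jaw":0.3,"tx":0.02,"ty":0,"tz":0,"roll":0},{"jaw":0.3,"tx":0.03,"ty":0,"tz":0,"roll":0},{"jaw":0.3,"tx":0.03,"ty":0,"tz":0,"roll":0},{"jaw":0.3,"tx":0.03,"ty":0,"tz":0,"roll":0},{"jaw":0.3,"tx":0,"ty":0,"tz":0,"roll":0},{"jaw":0.3,"tx":-0.02,"ty":0,"tz":0,"roll":0},{"jaw":0.3,"tx":-0.03,"ty":0,"tz":0,"roll":0}]' 
python3 look.py a3
cat > wl.py <<'E'
from meas import *
s=manip.sense();im,d=manip.read_camera('wrist');W=wcloud(s,d);im=im.astype(int)
for side in ('w',):
    b=(d>0)&(im.max(-1)<95)&(abs(W[...,0]-575)<60)&(W[...,1]>-285)&(W[...,1]<-203)&(W[...,2]>110)&(W[...,2]<218)
    Q=W[b];c,k,i=plane(Q,tol=1.5)
    print(len(Q),i.sum(),c.round(1),k.round(3),'tilt from z',np.degrees(np.arctan2(k[0],abs(k[2]))).round(2),'yaw',np.degrees(np.arctan2(k[1],k[0])).round(2),Q[i].min(0).round(1),Q[i].max(0).round(1))
    Q2=Q[~i]
    if len(Q2)>50:
        c,k,j=plane(Q2,tol=1.5);print(j.sum(),c.round(1),k.round(3),'tilt',np.degrees(np.arctan2(k[0],abs(k[2]))).round(2),'yaw',np.degrees(np.arctan2(k[1],k[0])).round(2),Q2[j].min(0).round(1),Q2[j].max(0).round(1))
E
python3 wl.py
```

```text
t: 7.25
position: [581.8, -295.1, 251.0]
ee_rot: [2.219, 2.219, -0.003]
ft_force: [-0.5, 1.1, 0.3]
finger_gap: 59.6
7.25 [ 581.8 -295.1  251. ] jaw yaw -0.01 [-0.5  1.1  0.3] 59.56219966807427
828 629 [ 581.1 -300.1  162.8] yaw 0.16 lean 19.65 [ 560. -387.  110.] [ 599. -204.  208.]
18255 11904 [ 584.2 -240.6  209.5] [ 0.319 -0.001  0.948] tilt from z 18.59 yaw -0.12 [ 573.1 -285.   198. ] [ 613.6 -203.   214. ]
5646 [ 561.2 -239.6  178.8] [ 0.938 -0.006 -0.346] tilt 69.75 yaw -0.35 [ 536.3 -285.   110. ] [ 575.2 -203.   214.1]
```

Scene measures a lean of 19.65°, the wrist camera 20.25° on the front face, and yaw is about -0.1°, so the monitor is set. I lift clear, then go across to the lever.

```bash
python3 -m inch '[{"jaw":0.3,"tx":0,"ty":0,"tz":0.15,"roll":0},{"jaw":0.3,"tx":0,"ty":0,"tz":0.35,"roll":0},{"jaw":0.2,"tx":0,"ty":0.05,"tz":0.55,"roll":0.1},{"jaw":0,"tx":0,"ty":0.25,"tz":0.55,"roll":0.28},{"jaw":0,"tx":0,"ty":0.5,"tz":0.55,"roll":0.46},{"jaw":0,"tx":0,"ty":0.75,"tz":0.55,"roll":0.64},{"jaw":0,"tx":0,"ty":1,"tz":0.55,"roll":0.8},{"jaw":0,"tx":0,"ty":1,"tz":0.55,"roll":0.8}]'
python3 -m inch '[{"jaw":0,"tx":0,"ty":0.25,"tz":0,"roll":0.15},{"jaw":0,"tx":0,"ty":0.5,"tz":0,"roll":0.3},{"jaw":0,"tx":0,"ty":0.75,"tz":-0.05,"roll":0.45},{"jaw":0,"tx":0,"ty":1,"tz":-0.1,"roll":0.6},{"jaw":0,"tx":0,"ty":1,"tz":-0.1,"roll":0.75},{"jaw":0,"tx":0,"ty":1,"tz":-0.1,"roll":0.8},{"jaw":0,"tx":0,"ty":1,"tz":-0.1,"roll":0.8},{"jaw":0,"tx":0,"ty":1,"tz":-0.1,"roll":0.8}]'
python3 -m inch '[{"jaw":0,"tx":-0.06,"ty":0.25,"tz":-0.1,"roll":0.15},{"jaw":0,"tx":-0.06,"ty":0.5,"tz":-0.2,"roll":0.3},{"jaw":0,"tx":-0.06,"ty":0.55,"tz":-0.2,"roll":0.45},{"jaw":0,"tx":-0.06,"ty":0.55,"tz":-0.2,"roll":0.6},{"jaw":0,"tx":-0.06,"ty":0.55,"tz":-0.2,"roll":0.65},{"jaw":0,"tx":-0.06,"ty":0.55,"tz":-0.2,"roll":0.65},{"jaw":0,"tx":-0.06,"ty":0.55,"tz":-0.2,"roll":0.65},{"jaw":0,"tx":-0.06,"ty":0.55,"tz":-0.2,"roll":0.65}]'
python3 - <<'E'
from meas import *
from scipy.optimize import least_squares
s=manip.sense();im,d=manip.read_camera('wrist');W=wcloud(s,d);M=R.from_rotvec(s['ee_rot']).as_matrix()
print(s['t'],s['position'].round(1),'jaw yaw',np.degrees(np.arctan2(M[1,1],M[0,1])).round(2),s['qpos'].round(2))
b=(d>0)&(abs(W[...,0]-590)<95)&(abs(W[...,1]-220)<85)
t=b&(abs(W[...,2]-60)<4);print('boxtop',t.sum(),cv2.minAreaRect(W[t][:,:2].astype(np.float32)))
q=W[b&(W[...,2]>130)&(W[...,2]<170)&(np.hypot(W[...,0]-570,W[...,1]-214)<30)]
f=least_squares(lambda x:np.linalg.norm(q-x,axis=1)-17.5,[570,214,145],loss='soft_l1');print('knob',len(q),f.x.round(1),abs(f.fun).mean().round(2))
red=b&(im[...,0]>120)&(im[...,1]<60)&(im[...,2]<60);print('red',np.median(W[red],0).round(1))
cv2.imwrite('pics/w1.png',im[:,:,::-1])
E
```

```text
t: 8.15
position: [581.7, -89.3, 361.5]
ee_rot: [1.412, 2.803, 0.002]
ft_force: [-0.5, -0.3, -0.7]
finger_gap: 85.4
t: 8.95
position: [582.0, 110.2, 341.4]
ee_rot: [0.48, 3.102, 0.004]
ft_force: [-0.6, -0.1, -0.3]
finger_gap: 85.5
t: 9.75
position: [570.3, 219.7, 301.6]
ee_rot: [-0.315, 3.123, 0.005]
ft_force: [0.8, -0.9, 0.1]
finger_gap: 85.2
9.75 [570.3 219.7 301.6] jaw yaw 101.52 [ 0.17  0.26  1.52  0.    1.36 -1.6 ]
boxtop 10590 ((584.9328002929688, 218.733642578125), (147.21798706054688, 108.13897705078125), 11.492899894714355)
knob 1773 [569.4 215.3 145.5] 0.38
red [534.4 243.1  80.7]
```

View pics/w1.png

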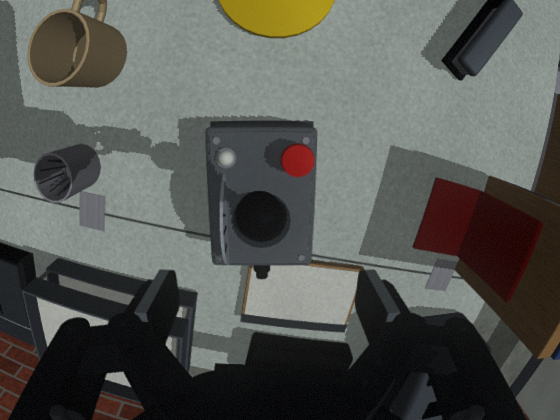

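The wrist view shows the knob at pixel (262,215), the stop button at (298,160) on the operator side, and the fingers free on both sides. The knob is at (569.4, 215.3, 145.5), which matches the off height of 146. The station yaw is 11.5°. I descend and grip.

```bash
python3 -m inch '[{"jaw":0,"tx":-0.004,"ty":-0.022,"tz":-0.13,"roll":0},{"jaw":0,"tx":-0.004,"ty":-0.022,"tz":-0.26,"roll":0},{"jaw":0,"tx":-0.004,"ty":-0.022,"tz":-0.39,"roll":0},{"jaw":0,"tx":-0.004,"ty":-0.022,"tz":-0.51,"roll":0},{"jaw":0.2,"tx":-0.004,"ty":-0.022,"tz":-0.51,"roll":0},{"jaw":0.5,"tx":-0.004,"ty":-0.022,"tz":-0.51,"roll":0},{"jaw":1,"tx":-0.004,"ty":-0.022,"tz":-0.51,"roll":0},{"jaw":1,"tx":-0.004,"ty":-0.022,"tz":-0.51,"roll":0}]' 40
python3 -m inch '[{"jaw":1,"tx":0,"ty":0,"tz":0,"roll":0},{"jaw":1,"tx":0,"ty":0,"tz":0,"roll":0},{"jaw":1,"tx":0,"ty":0,"tz":0,"roll":0},{"jaw":1,"tx":0,"ty":0,"tz":0,"roll":0},{"jaw":1,"tx":0,"ty":0,"tz":0,"roll":0},{"jaw":1,"tx":0,"ty":0,"tz":0,"roll":0},{"jaw":1,"tx":0,"ty":0,"tz":0,"roll":0},{"jaw":1,"tx":0,"ty":0,"tz":0,"roll":0}]'
```

```text
t: 10.6
position: [570.7, 214.4, 202.0]
ee_rot: [-0.315, 3.12, 0.001]
ft_force: [-0.9, -1.3, 2.4]
finger_gap: 32.9
t: 11.4
position: [570.7, 214.4, 202.1]
ee_rot: [-0.316, 3.12, 0.001]
ft_force: [-1.1, -1.3, -3.4]
finger_gap: 33.2
```

```bash
python3 -m inch '[{"jaw":1,"tx":0.022,"ty":0.0045,"tz":0.007,"roll":0},{"jaw":1,"tx":0.044,"ty":0.009,"tz":0.014,"roll":0},{"jaw":1,"tx":0.088,"ty":0.018,"tz":0.024,"roll":0},{"jaw":1,"tx":0.134,"ty":0.027,"tz":0.03,"roll":0},{"jaw":1,"tx":0.16,"ty":0.032,"tz":0.032,"roll":0},{"jaw":1,"tx":0.175,"ty":0.036,"tz":0.032,"roll":0},{"jaw":1,"tx":0.175,"ty":0.036,"tz":0.032,"roll":0},{"jaw":1,"tx":0.175,"ty":0.036,"tz":0.032,"roll":0}]'
cat > lev.py <<'E'
from meas import *
from scipy.optimize import least_squares
import sys
s=manip.sense();print(s['t'],s['position'].round(1),s['ft_force'].round(1),s['finger_gap'])
u=np.array([np.cos(np.radians(11.5)),np.sin(np.radians(11.5))]);piv=np.array([569.4,215.3])+36.6*u
for n in('side','scene'):
    im,d=manip.read_camera(n);W=cloud(n,d);np.savez(f'/tmp/{n}2.npz',im=im,d=d)
    g=(d>0)&(np.hypot(W[...,0]-piv[0],W[...,1]-piv[1])<60)
    for lo,hi in((92,105),(105,118),(118,128)):
        q=W[g&(W[...,2]>lo)&(W[...,2]<hi)];r=(q[:,:2]-piv)@u;t=(q[:,:2]-piv)@[-u[1],u[0]]
        if len(q):print(n,lo,len(q),'along',np.percentile(r,[5,50,95]).round(1),'across',np.median(t).round(1))
    a,b=proj(n,[piv[0],piv[1],120]).astype(int)
    cv2.imwrite(f'pics/{n}_{sys.argv[1]}.png',cv2.resize(im[b-55:b+55,a-70:a+70,::-1],(700,550),interpolation=cv2.INTER_CUBIC))
E
python3 lev.py b1
```

```text
t: 12.2
position: [604.9, 221.3, 207.6]
ee_rot: [-0.314, 3.124, 0.0]
ft_force: [-6.1, -2.6, -2.6]
finger_gap: 32.7
12.2 [604.9 221.3 207.6] [-6.1 -2.6 -2.6] 32.65078463114579
side 92 39 along [-7.2 -0.1 15.1] across -4.2
side 105 13 along [-10.7  -3.4   0.3] across 3.3
side 118 2 along [-7.9 -5.5 -3. ] across 5.8
scene 92 41 along [-16.1   0.2  24. ] across -36.8
scene 105 19 along [-7.5 -1.5  1.8] across -4.8
scene 118 8 along [-4.7 -1.6  2.6] across -4.6
```

View pics/side_b1.png

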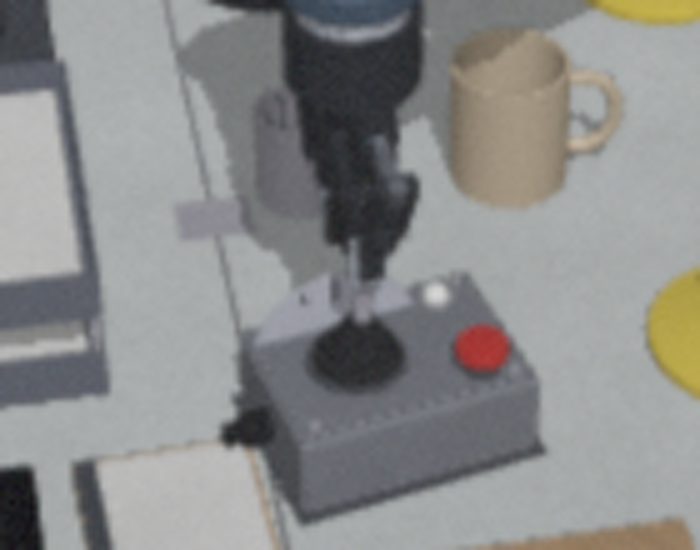

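The side crop shows the lever shaft upright at (355,290), with the fingers on the knob. The tool has travelled 34.9 of 36.6 mm, about 19°, and the reaction is 6.6 N, close to the stated 6 N. I make up the last bit and let it settle.

```bash
python3 -m inch '[{"jaw":1,"tx":0.006,"ty":0.001,"tz":0.003,"roll":0},{"jaw":1,"tx":0.011,"ty":0.002,"tz":0.004,"roll":0},{"jaw":1,"tx":0.011,"ty":0.002,"tz":0.004,"roll":0},{"jaw":1,"tx":0.011,"ty":0.002,"tz":0.004,"roll":0},{"jaw":1,"tx":0.011,"ty":0.002,"tz":0.004,"roll":0},{"jaw":1,"tx":0.011,"ty":0.002,"tz":0.004,"roll":0},{"jaw":1,"tx":0.011,"ty":0.002,"tz":0.004,"roll":0},{"jaw":1,"tx":0.011,"ty":0.002,"tz":0.004,"roll":0}]'
python3 lev.py b2; python3 - <<'E'
from meas import *
z=np.load('/tmp/scene2.npz');P=cloud('scene',z['d']);im=z['im'].astype(int)
m=(im.max(-1)<75)&(P[...,2]>110)&(P[...,2]<208)&(abs(P[...,0]-575)<70)&(abs(P[...,1]+295)<92)&(abs(P[...,1]+295)>30)
c,k,i=plane(P[m],tol=2);print(m.sum(),i.sum(),'yaw',np.degrees(np.arctan2(k[1],k[0])).round(2),'lean',np.degrees(-np.arcsin(k[2])).round(2))
a=np.load('/tmp/scene.npz')['im'][180:400,60:480]
cv2.imwrite('pics/fin.png',np.hstack([cv2.resize(z['im'][170:310,110:310,::-1],(800,560),interpolation=cv2.INTER_CUBIC)]))
E
```

```text
t: 13.1
position: [606.1, 221.5, 207.7]
ee_rot: [0.313, -3.125, -0.0]
ft_force: [-6.3, -1.7, -2.1]
finger_gap: 32.7
13.1 [606.1 221.5 207.7] [-6.3 -1.7 -2.1] 32.674676624484604
side 92 36 along [-7.5  1.3 21.6] across -30.8
side 105 14 along [-7.2 -1.7  0.9] across 2.7
side 118 1 along [-8.7 -8.7 -8.7] across 5.4
scene 92 41 along [-11.9   0.6  17.8] across -35.5
scene 105 13 along [-6.9 -2.3  0.2] across -4.5
scene 118 10 along [-3.3 -2.3 -0.2] across -4.4
1301 819 yaw 0.09 lean 19.67
```

View pics/scene_b2.png

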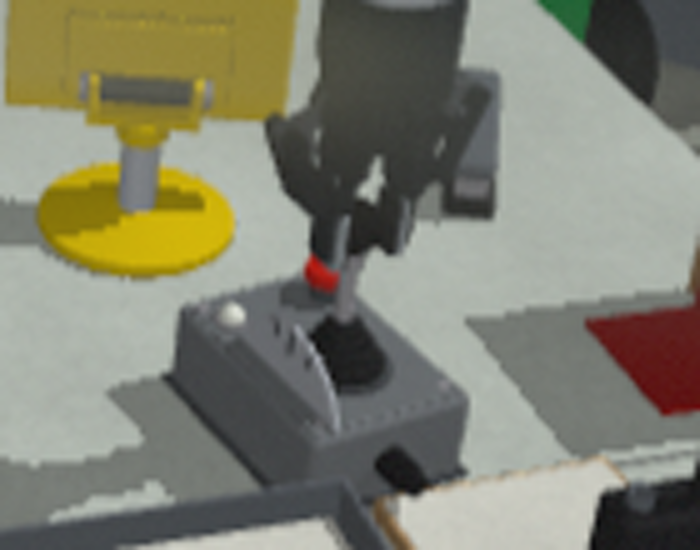

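View pics/fin.png

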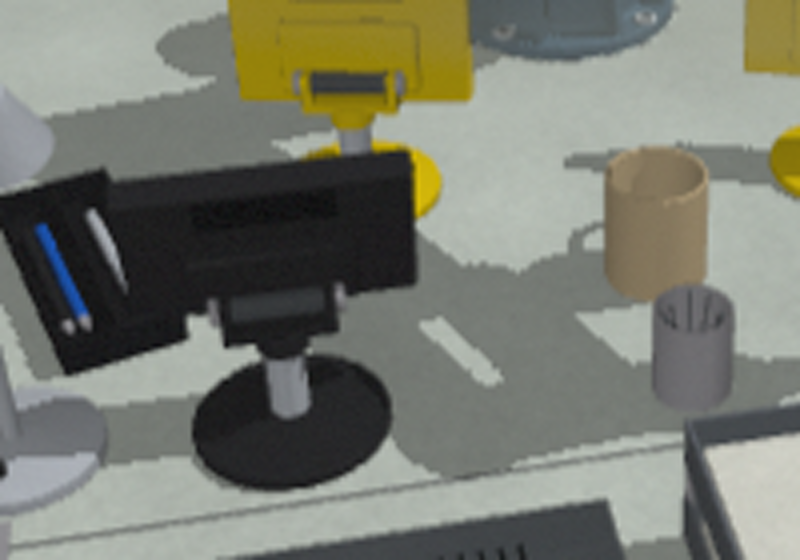

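```bash
python3 -c "
from workcell import manip
print(manip.finish_job())"
```

```text
the job is handed in; nothing more can be done
None
```

I turned and leaned the black monitor first, then moved the hoist lever to slow. The job was handed in at about 13 s with the lever still held.

- **Monitor:** I pinched it from above and swivelled it about 21° anticlockwise, then pushed it back with one finger. The final scene picture gives 0.1° off square to the seam and a lean of 19.7°. The wrist camera, read just after the push, gave 20.3° on the front face. A fit to its narrow top edge disagreed at 18.6°, and I gave that little weight.
- **Lever:** I gripped the knob with 40 N and pushed it along its arc. The tool travelled 36.1 of the 36.6 mm, which is about 19.7° and never close to fast. The push back at the wrist was 6.5 N, close to the 6 N expected at slow.
- **Disagreement on the lever:** the few depth points on the shaft put it about 1.5–2° short of upright. That is within the 2 mm calibration error, so I trusted the tool's travel and did not correct it.
- **Everything else:** the mug, clip pot, pen tray and lamp look unmoved in the last pictures, and I saw no contact with anything else. I judged this by eye and did not measure those positions.

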